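# Clamp the jar in the preparation board

### The job

Get the jar ready for opening: push the sliding jaw of the preparation board along until the jar, still standing upright, is held snug between the two jaws, then flip the cam lever all the way down to lock the jaw there. Leave the other things on the counter where they are.

Things in the scene. Friction and masses are not known exactly. Their poses are not given: they have to be found in the camera images.
- board: Fixed bamboo board, 220 (x) by 360 (y) by 18 mm thick. Origin: centre of its underside; x across, y along it, z up. Near its +y end stands the fixed jaw, 170 mm wide in x, 45 mm high above the board, its rubber face at y = +140 mm looking to -y, its back at +167 mm. The sliding jaw runs along y on its -y side. The board does not move when pushed.
- fixed_face (a point): Centre of the fixed jaw's rubber face, 22.5 mm above the board's top; axes as the board's.
- jaw_face (a point): Centre of the sliding jaw's rubber face (looks to board +y), 22.5 mm above the board's top. The jaw plate is 170 mm wide in x, 16 mm thick (back at -y), 45 mm high. Behind its middle, within 35 mm of the centre line in x, two aluminium cheeks 34 mm high carry the lever and reach 66 mm back from the face; left and right of them the plate's plain back is free to push on or pinch.
- jaw (a joint): Travel of the sliding jaw in m along the board's +y, towards the fixed jaw (0 to 0.13). The gap between the jaw faces is 0.175 minus this value, so the jar is just held at 0.105. It slides with about 2 N of friction while the lever is up and is held against about 60 N with the lever down.
- lever (a joint): Angle of the cam lever in rad: 0 upright (jaw free), growing as it tips over towards the board's +x, 1.5 at the stop, nearly flat (locked). Stays where it is left. The cam bites from about 0.7 and needs 10 to 20 N at the paddle to pass its dead centre at 1.35.
- lever_pivot (a point): Centre of the lever's pivot, 20 mm above the board's top, 41 mm behind (-y) the sliding jaw's face and on the board's centre line; moves with the jaw. The pivot axis is parallel to the board's y.
- lever_tip (a point): Outer end of the lever, 95 mm from the pivot. The steel lever is 22 mm wide (along the pivot axis) and 9 mm thick; its last 30 mm are a black paddle 26 mm wide and 12 mm thick. The point's z points from pivot to tip.
- jar: Closed amber glass jar with steel cap, 70 mm diameter, 85 mm high, about 0.3 kg, standing loose on the board between the jaws. Origin: centre of its underside.
- tumbler: Clear glass tumbler, 74 mm diameter at the rim, 100 mm high, standing on the counter beyond the board's +x edge. Origin: centre of its underside. Bystander.
- spoon: Steel spoon, 170 mm long, lying on the counter beyond the board's +x edge. Bystander.
- mug: White enamel mug, 82 mm diameter, 80 mm high, on the counter to the left. Origin: centre of its underside. Bystander.
- trivet: Round ceramic trivet, 176 mm diameter, 10 mm thick, on the counter to the right. Origin: centre of its underside. Bystander.
- salt_bowl: Stone salt bowl, 90 mm diameter, 40 mm high, far left on the counter. Origin: centre of its underside. Bystander.
- mill: Dark wooden pepper mill, 54 mm diameter, 145 mm high, far right on the counter. Origin: centre of its underside. Bystander.

How it is judged:
On the way:
1. with the lever still up, the sliding jaw has been pushed until the jar is held between the jaws with no more than 4 mm of play (value of joint jaw above 0.101 m and value of joint lever below 0.7 rad), for 0.1 s.
At the end, for the whole second after the job is handed in: The jar stands upright (within 0.1 rad) and at rest on the board between the jaws, less than 50 mm from the board's centre line; the play between jar and jaws is at most 4 mm (jaw joint 0.101 to 0.108); the lever is down, at 1.25 rad or more (value of joint jaw between 0.101 and 0.108 m and value of joint lever above 1.25 rad and y of jar in the frame of board between 0.097 and 0.109 m and x of jar in the frame of board between -0.05 and 0.05 m and z of jar in the frame of board between 0.014 and 0.024 m and angle between jar's own z axis and vertical below 0.1 rad and linear speed of jar below 0.02 m/s); the robot touches nothing.
It fails at once if the jar is tipped by more than 0.35 rad (angle between jar's own z axis and vertical above 0.35 rad).
It fails at once if a bystander is moved by more than 30 mm (distance of any of tumbler, spoon, mug, trivet, salt_bowl, mill from where it was at the start of the episode above 0.03 m).
It also fails if it takes over 43 s, if anything falls off the work surface, if the arm or the gripper's body presses on something with over 40 N, if the wrist force passes 120 N, or if a joint passes its speed limit or range.

### The arm

A 7-joint arm with a two-finger parallel gripper is mounted at the origin on the work surface. World frame = base frame: x ahead of the robot, y to its left, z up, the work surface at z = 0. Lengths are in m, angles in rad, forces in N, time in s.
With the tool pointing down it reaches from about 0.425 to 0.875 m from the base axis. Payload 4.7 kg.
Tool frame: the origin (TCP) lies at the very end of the fingers, on their centre line; the grasp point (between the pads) lies arm.grasp_offset behind it (arm.grasp_offset is the distance from the TCP to the grasp point, in m); z points along the fingers, y is the line along which they close (so a half turn about z gives the same grasp; the last joint's range is limited). The gripper opens to 85 mm and grips with 20 to 120 N. Pads are 22 mm wide; open, the fingers measure 114 mm over their backs; the gripper's body (76 mm by 85 mm) begins 54 mm behind the grasp point. The pads swing forward as they close: fully open they stand 13 mm farther back than shut.
Start: joints at [-1.312, 0.321, -0.07, 1.45, 0.023, 1.371, -0.057], TCP at [0.158, 0.631, 0.231] pointing down, gripper open.
Joint ranges: [-2.86, 2.86], [-0.3, 2.09], [-1.38, 1.24], [0.06, 2.45], [-1.56, 4.7], [0.09, 2.05], [-2.69, 2.69]. Speed limits (rad/s): [2.57, 2.57, 3.14, 3.14, 3.14, 3.14, 3.14].

### API

Orientations are given as a rotation vector (axis times angle).
In Python, from plant import arm gives the robot as it stands.
- The arm moves only by the tool drive_tool, never from a script. Its argument "series" is a list of rows, each a list of 3 entries, a list of its own where there are three numbers: the finger opening in cm, from 0 to 8.54, then the shift along the tool's x, y, z in cm, then the turn about the tool's z in rad. In form: [[grip, [x, y, z], yaw], ...]. A call has 1 to 12 rows; each row shifts and turns the commanded pose from where the row before left it, along the tool's axes as they then stand; what a row does not reach is not made up. A row lasts 1/12 s, in which the tool goes at most 41.7 mm and 7.16 degrees, less where a joint would pass 70% of its speed; a pose out of reach is approached as far as the arm can. A call with a gripper value outside its range is refused whole. The fingers move at their own pace and stop on an object; "force" is the grip in N (left out, the last holds). Time passes only in rows, so rows that do not move let the fingers close. It gives the time, the measured TCP pose, the force, the opening and the grip force at its end, in the units of the state.
- arm.state(): the state, without advancing time (a new reading comes with each control period).
- arm.snapshot(name): name is "side" or "top"; returns a dict with "img" (480x640x3 uint8, red, green, blue), "K" (3x3 intrinsics, pixels), "eye" and "rotation" of the camera in the world. Camera axes: x right, y down, z forward; pixel columns grow to the right and rows downward; lengths in m; the calibration is good to about 2 mm. A picture is of the moment at which its call begins. There is no depth.
- arm.hand_in(): hands the job in; it is judged then, once.
Trained networks look in the newest picture that a camera, given by its name, has taken for a name from the list of things; names that differ only in an ending like _2 or _b are one class to them, and where a whole thing is asked for, a point or a joint stands for the part that bears it (a point fixed in the world has none). Each returns a list of dicts, best first, with "p" (0 to 1); they miss things now and then, are a little off and sometimes report something else, mostly with a low value. They report only what shows in the picture. A call takes as long as a camera call.
- arm.outline_of(camera, label): "pixels" (480x640 bool, what is visible of it) and "pixel" ([column, row] in pixels, amid what is visible of it).
The state is a dict: "clock": time; "joints": joint angles; "dq": joint speeds; "joint_efforts": joint torques, N m; "eef_pos": TCP position; "tool_rot": TCP orientation; "wrist_force": force on the tool from outside, world axes, zero at the start; "wrist_torque": the same for the moment, N m; "gripper_width": opening from 0.0 (shut) to 1.0 (fully open); "finger_force": force on a finger pad.
Only numpy, scipy, OpenCV 4.12 (cv2) and the standard library are available. Lean on these libraries where they do the work, as an engineer would, in place of code of your own. Each camera call takes 0.05 s, during which the arm holds its last target. There are 200 camera calls.

## Working session

There is one attempt and no reset: what is moved stays moved. The work goes in short steps, Python scripts to look and compute and a tool call to move; the robot and the scene stay as the last step left them, time stands still between calls to the robot, and variables do not carry over. Pictures are saved under pics/ and viewed, at most 10 in all, crops included, and the job is handed in when it is done.

Besides the shell and the picture viewer there is one more tool, called after "Emit:" by a JSON object that holds its "op" and its "data", one argument or row to a line. drive_tool: Moves the arm, as the interface text tells. Its arguments: {"type":"object","properties":{"series":{"type":"array"},"force":{"type":"number"}},"required":["series"]}

```bash
mkdir -p pics; cat > h.py <<'E'
from plant import arm
import numpy as np, cv2
from scipy.spatial.transform import Rotation as R
def ray(s,px):
    d=np.array(s["rotation"])@np.linalg.inv(s["K"])@np.array([px[0],px[1],1.]);return np.array(s["eye"]),d
def onz(s,px,z):
    e,d=ray(s,px);return e+d*(z-e[2])/d[2]
def proj(s,P):
    c=np.array(s["rotation"]).T@(np.array(P)-np.array(s["eye"]));u=np.array(s["K"])@c;return u[:2]/u[2]
E
python3 - <<'E'
from h import *
for n in("top","side"):
    s=arm.snapshot(n);cv2.imwrite(f"pics/{n}0.png",s["img"][...,::-1]);print(n,np.round(s["eye"],3),np.round(s["rotation"],3).tolist(),np.round(s["K"],1).tolist())
    for l in["board","jaw","lever","jar","tumbler","spoon","mug","trivet","salt_bowl","mill"]:
        for o in arm.outline_of(n,l)[:2]:print(l,round(o["p"],2),np.round(o["pixel"]),np.round(onz(s,o["pixel"],0.018),3),o["pixels"].sum())
print(arm.state())
E
```

```text
top [ 0.534 -0.042  1.489] [-2.174, 2.206, -0.054] [[511.1, 0.0, 314.5], [0.0, 511.1, 245.5], [0.0, 0.0, 1.0]]Traceback (most recent call last):
  File "<stdin>", line 5, in <module>
  File "h.py", line 7, in onz
    e,d=ray(s,px);return e+d*(z-e[2])/d[2]
                                      ~^^^
IndexError: invalid index to scalar variable.
```

View pics/top0.png

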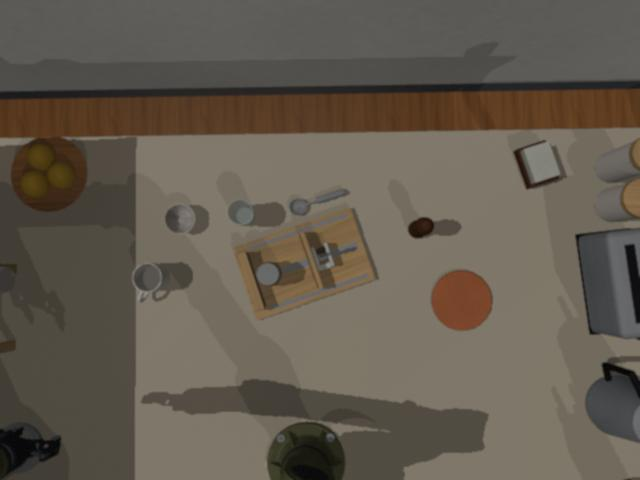

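The top picture shows the board centred near (305,262), the fixed jaw at left (250,280), the jar at (267,272), and the sliding jaw at (312,262) with its cheeks at (325,256). The tumbler is at (241,213) and the spoon runs from (300,205) to (345,193). The camera rotation is a rotation vector, so I'll fix the helper.

```bash
sed -i 's/np.array(s\["rotation"\])/R.from_rotvec(s["rotation"]).as_matrix()/' h.py
python3 - <<'E'
from h import *
for n in("top","side"):
    s=arm.snapshot(n);cv2.imwrite(f"pics/{n}0.png",s["img"][...,::-1]);print(n,np.round(s["eye"],3))
    for l in["board","jaw","lever","jar","tumbler","spoon"]:
        for o in arm.outline_of(n,l)[:2]:
            m=o["pixels"].astype(np.uint8);c=max(cv2.findContours(m,0,2)[0],key=len)
            b=cv2.boxPoints(cv2.minAreaRect(c))
            print(l,round(o["p"],2),np.round(o["pixel"]),np.round(onz(s,o["pixel"],0.018),3),m.sum(),np.round([onz(s,q,.018)[:2] for q in b],3).tolist() if n=="top" else np.round(b).tolist())
    print(s["img"].shape)
print(arm.state())
s=arm.snapshot("top");cv2.imwrite("pics/topc.png",cv2.resize(s["img"][170:340,220:400,::-1],None,fx=4,fy=3.5*8/7,interpolation=2)[:600])
E
```

```text
top [ 0.534 -0.042  1.489]
board 0.7 [305. 262.] [ 0.567 -0.005  0.018] 9173 [[0.615, 0.209], [0.73, -0.14], [0.516, -0.209], [0.403, 0.138]]
jaw 0.9 [319. 258.] [ 0.58  -0.045  0.018] 706 [[0.651, 0.014], [0.673, -0.055], [0.513, -0.106], [0.492, -0.037]]
lever 0.64 [322. 253.] [ 0.594 -0.055  0.018] 111 [[0.607, -0.036], [0.613, -0.06], [0.576, -0.07], [0.569, -0.046]]
jar 0.81 [268. 273.] [0.537 0.102 0.018] 512 [[0.501, 0.139], [0.57, 0.139], [0.569, 0.064], [0.5, 0.065]]
tumbler 0.66 [242. 211.] [0.719 0.176 0.018] 566 [[0.751, 0.216], [0.75, 0.14], [0.677, 0.141], [0.678, 0.216]]
spoon 0.62 [304. 201.] [ 0.746 -0.004  0.018] 479 [[0.745, 0.047], [0.796, -0.114], [0.749, -0.128], [0.697, 0.032]]
(480, 640, 3)
side [ 0.196 -1.174  1.16 ]
board 0.79 [302. 257.] [ 0.572 -0.032  0.018] 7604 [[220.0, 238.0], [270.0, 182.0], [373.0, 272.0], [323.0, 329.0]]
board 0.21 [324. 191.] [0.727 0.223 0.018] 804 [[313.0, 173.0], [336.0, 173.0], [336.0, 213.0], [313.0, 213.0]]
jaw 0.78 [307. 256.] [ 0.587 -0.032  0.018] 1288 [[270.0, 260.0], [318.0, 221.0], [340.0, 249.0], [293.0, 287.0]]
lever 
[... 607 characters left out ...]
.31185186,  0.3209821 , -0.0700949 ,  1.45046817,  0.02258985,
        1.37083466, -0.05691227]), 'dq': array([ 2.55609394e-04, -3.91021640e-04, -6.65862556e-04,  4.75151527e-06,
       -8.69852573e-04, -6.19465211e-04, -1.33292656e-04]), 'joint_efforts': array([ 6.36408604e-04, -4.93325937e+01, -3.81160593e-01, -3.14560103e+01,
        1.29779871e-02,  1.15956242e-03, -9.67074527e-07]), 'eef_pos': array([0.15759255, 0.63062866, 0.23137613]), 'tool_rot': array([3.83636292e-01, 3.11803289e+00, 1.40823115e-04]), 'wrist_force': array([ 0.12435953, -0.72266403,  0.33370273]), 'wrist_torque': array([-0.06508366, -0.01103872, -0.0208115 ]), 'finger_force': 0.0, 'gripper_width': 1.0008746213560964}
```

View pics/side0.png

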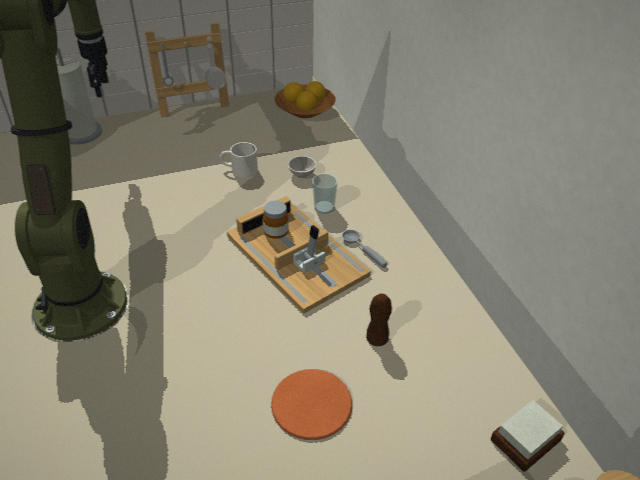

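View pics/topc.png

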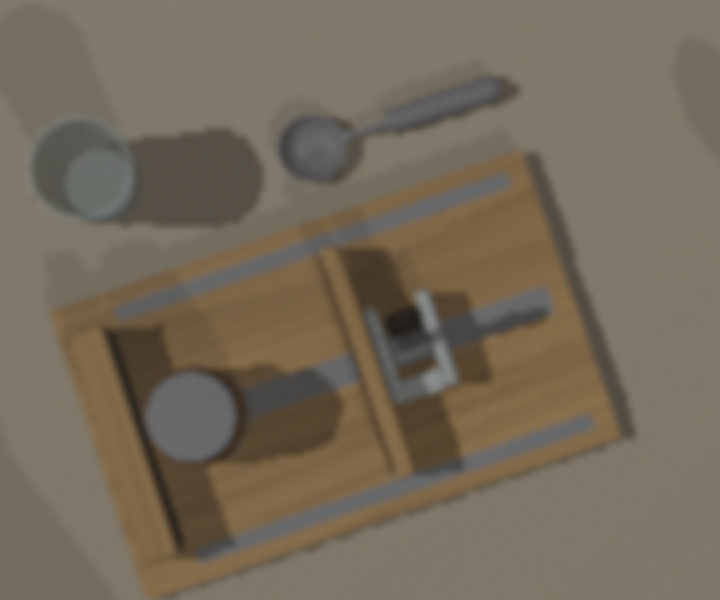

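The side view shows the jar (275,220) standing close to the fixed jaw, and the lever upright at (314,240) with its black paddle on top. The crop confirms the layout: the jaw top edge runs from (318,250) to (398,475) in crop pixels, and the spoon and tumbler lie beyond the +x edge.

```bash
cat >> h.py <<'E'
C=np.array([.566,-.0005]);A=.318
BX=np.array([np.cos(A),np.sin(A)]);BY=np.array([-np.sin(A),np.cos(A)])
def tob(p):d=np.array(p)[:2]-C;return np.round([d@BX,d@BY],4)
def tow(x,y):return C+x*BX+y*BY
def tool():
    s=arm.state();M=R.from_rotvec(s["tool_rot"]).as_matrix();return s,M
def rep():
    s,M=tool();print("t",round(s["clock"],2),"board xy",tob(s["eef_pos"]),"z",round(s["eef_pos"][2],4),"yawerr",round(float(np.arctan2(np.cross(M[:2,0],BY),M[:2,0]@BY)),3),"F",np.round(s["wrist_force"],1),"w",round(s["gripper_width"],2),"q",np.round(s["joints"],2))
def go(x,y,z):
    s,M=tool();d=np.r_[tow(x,y),z]-s["eef_pos"];print("tool shift cm",np.round(M.T@d*100,2))
E
python3 - <<'E'
from h import *
s=arm.snapshot("top")
f=lambda u,v:(220+u/4+-.5+.125,170+v/4-.5+.125)
for n,z,pts in[("fixedface",.063,[(105,330),(180,550)]),("jawface",.063,[(318,250),(398,475)]),("jawback",.063,[(345,250),(412,470)]),("boardcorners",.018,[(52,312),(530,152),(622,437),(150,600)]),("paddle",.133,[(403,322)]),("jarcap",.103,[(193,415)])]:
    print(n,[tob(onz(s,f(*p),z)).tolist() for p in pts])
o=arm.outline_of("top","board")[0]["pixels"].astype(np.uint8);c=max(cv2.findContours(o,0,2)[0],key=len);print(cv2.minAreaRect(c))
print(arm.grasp_offset); rep(); go(-.06,-.09,.15)
s0,M=tool();print(M.T@np.r_[np.array([.48,.3])-s0["eef_pos"][:2],0]*100)
E
```

```text
fixedface [[0.0793, 0.1414], [-0.0826, 0.1409]]
jawface [[0.0837, -0.0176], [-0.0829, -0.0192]]
jawback [[0.0776, -0.0354], [-0.0828, -0.0295]]
boardcorners [[0.108, 0.1788], [0.1049, -0.1853], [-0.1109, -0.1797], [-0.1106, 0.178]]
paddle [[0.0137, -0.0559]]
jarcap [[0.0018, 0.0986]]
((302.9622802734375, 263.4413757324219), (77.0434799194336, 126.47237396240234), 71.25865936279297)
0.0187
t 0.95 board xy [-0.1906  0.7272] z 0.2314 yawerr -1.008 F [-0.   1.   0.6] w 1.0 q [-1.31  0.32 -0.07  1.45  0.02  1.37 -0.06]
tool shift cm [-54.65 -62.15   8.13]
[-3.92934835e+01 -2.42622906e+01  1.94816071e-04]
```

Emit:
{"op": "drive_tool", "data": {
  "series": [
    [0, [-3.3, -2.0, 0], 0],
    [0, [-3.3, -2.0, 0], 0],
    [0, [-3.3, -2.0, 0], 0],
    [0, [-3.3, -2.0, 0], 0],
    [0, [-3.3, -2.0, 0], 0],
    [0, [-3.3, -2.0, 0], 0],
    [0, [-3.3, -2.0, 0], 0],
    [0, [-3.3, -2.0, 0], 0],
    [0, [-3.3, -2.0, 0], 0],
    [0, [-3.3, -2.0, 0], 0],
    [0, [-3.3, -2.0, 0], 0],
    [0, [-3.3, -2.0, 0], 0]
  ],
  "force": 40
}}

```text
clock: 1.95
eef_pos: [0.4847, 0.3003, 0.2317]
tool_rot: [0.383, 3.118, 0.001]
wrist_force: [-0.5, 0.5, -1.0]
gripper_width: -0.002
finger_force: 0.0
```

Emit:
{"op": "drive_tool", "data": {
  "series": [
    [0, [0, 0, 0], 0.112],
    [0, [0, 0, 0], 0.112],
    [0, [0, 0, 0], 0.112],
    [0, [0, 0, 0], 0.112],
    [0, [0, 0, 0], 0.112],
    [0, [0, 0, 0], 0.112],
    [0, [0, 0, 0], 0.112],
    [0, [0, 0, 0], 0.112],
    [0, [0, 0, 0], 0.112]
  ]
}}

```text
clock: 2.7
eef_pos: [0.4836, 0.3018, 0.2314]
tool_rot: [-1.849, -2.54, -0.0]
wrist_force: [-0.5, 0.7, 0.4]
gripper_width: -0.005
finger_force: 0.0
```

```bash
python3 -c "
from h import *
rep();go(-.06,-.075,.16)"
```

```text
t 2.7 board xy [0.0162 0.3129] z 0.2314 yawerr 0.005 F [-0.5  0.7  0.4] w -0.0 q [-0.88  0.15  0.3   1.67 -0.05  1.33 -0.25]
tool shift cm [-38.84  -7.41   7.14]
```

Emit:
{"op": "drive_tool", "data": {
  "series": [
    [0, [-3.5, -0.68, 0], 0],
    [0, [-3.5, -0.68, 0], 0],
    [0, [-3.5, -0.68, 0], 0],
    [0, [-3.5, -0.68, 0], 0],
    [0, [-3.5, -0.68, 0], 0],
    [0, [-3.5, -0.68, 0], 0],
    [0, [-3.5, -0.68, 0], 0],
    [0, [-3.5, -0.68, 0], 0],
    [0, [-3.5, -0.68, 0], 0],
    [0, [-3.5, -0.68, 0], 0],
    [0, [-3.8, -0.6, 0], 0]
  ]
}}

```text
clock: 3.62
eef_pos: [0.5346, -0.0909, 0.2317]
tool_rot: [1.84, 2.546, 0.002]
wrist_force: [0.6, 0.4, 0.2]
gripper_width: -0.001
finger_force: 0.0
```

```bash
python3 -c "
from h import *
rep();go(-.06,-.075,.035)"
```

```text
t 3.62 board xy [-0.0582 -0.0761] z 0.2317 yawerr -0.001 F [0.6 0.4 0.2] w -0.0 q [-0.47  0.09  0.64  1.74 -0.06  1.33  0.49]
tool shift cm [ 0.09 -0.21 19.67]
```

Emit:
{"op": "drive_tool", "data": {
  "series": [
    [0, [0, -0.2, 3.5], 0],
    [0, [0, 0, 3.5], 0],
    [0, [0, 0, 3.5], 0],
    [0, [0, 0, 3.2], 0],
    [0, [0, 0, 3], 0],
    [0, [0, 0, 2], 0],
    [0, [0, 0, 1], 0],
    [0, [0, 0, 0], 0]
  ]
}}

```text
clock: 4.28
eef_pos: [0.531, -0.0902, 0.0323]
tool_rot: [-1.84, -2.543, 0.004]
wrist_force: [-0.4, 0.9, -0.3]
gripper_width: -0.003
finger_force: 0.0
```

```bash
python3 -c "
from h import *
rep()
s=arm.snapshot('side');cv2.imwrite('pics/s1.png',cv2.resize(s['img'][160:340,200:420,::-1],None,fx=3,fy=3))"
```

```text
t 4.28 board xy [-0.0613 -0.0743] z 0.0323 yawerr -0.0 F [-0.4  0.9 -0.3] w -0.0 q [-0.41  0.32  0.6   1.95 -0.22  0.94  0.62]
```

View pics/s1.png

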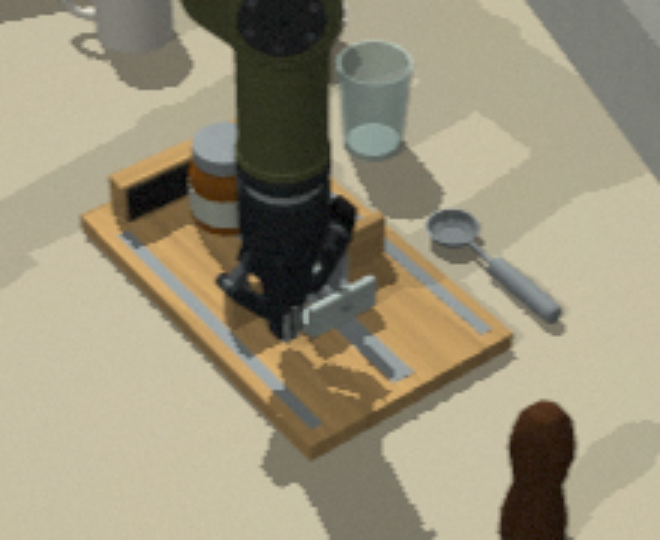

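The gripper stands behind the plate on its -x side, with a knuckle close to the cheeks and lever. I'll shift it a little further outward, then push.

Emit:
{"op": "drive_tool", "data": {
  "series": [
    [0, [0, -0.6, 0], 0],
    [0, [1.5, 0, 0], 0],
    [0, [0.8, 0, 0], 0],
    [0, [0.8, 0, 0], 0],
    [0, [0.8, 0, 0], 0],
    [0, [0.8, 0, 0], 0],
    [0, [0.8, 0, 0], 0],
    [0, [0.8, 0, 0], 0]
  ]
}}

```text
clock: 5.0
eef_pos: [0.508, -0.0321, 0.0349]
tool_rot: [1.841, 2.544, 0.002]
wrist_force: [2.3, -1.3, 2.4]
gripper_width: -0.0
finger_force: 1.3
```

```bash
python3 -c "
from h import *
rep();go(-.068,.03,.032)"
```

```text
t 5.0 board xy [-0.065  -0.0119] z 0.0349 yawerr 0.0 F [ 2.3 -1.3  2.4] w -0.0 q [-0.52  0.24  0.59  2.03 -0.17  0.92  0.47]
tool shift cm [ 4.19 -0.3   0.29]
```

Emit:
{"op": "drive_tool", "data": {
  "series": [
    [0, [0.8, 0, 0], 0],
    [0, [0.8, 0, 0], 0],
    [0, [0.8, 0, 0], 0],
    [0, [0.7, 0, 0], 0],
    [0, [0.5, 0, 0], 0],
    [0, [0.4, 0, 0], 0],
    [0, [0, 0, 0], 0]
  ]
}}

```text
clock: 5.58
eef_pos: [0.494, 0.0068, 0.034]
tool_rot: [-1.839, -2.545, 0.0]
wrist_force: [-0.1, 0.3, -0.0]
gripper_width: 0.003
finger_force: 0.0
```

```bash
python3 -c "
from h import *
rep()
s=arm.snapshot('top')
o=arm.outline_of('top','jar');print([(round(q['p'],2),tob(onz(s,q['pixel'],.1))) for q in o[:2]])
cv2.imwrite('pics/t2.png',cv2.resize(s['img'][190:330,220:400,::-1],None,fx=4,fy=4))"
```

```text
t 5.58 board xy [-0.0662  0.0294] z 0.034 yawerr -0.001 F [-0.1  0.3 -0. ] w 0.0 q [-0.59  0.21  0.57  2.06 -0.14  0.91  0.38]
[(0.69, array([0.0035, 0.1054]))]
```

View pics/t2.png

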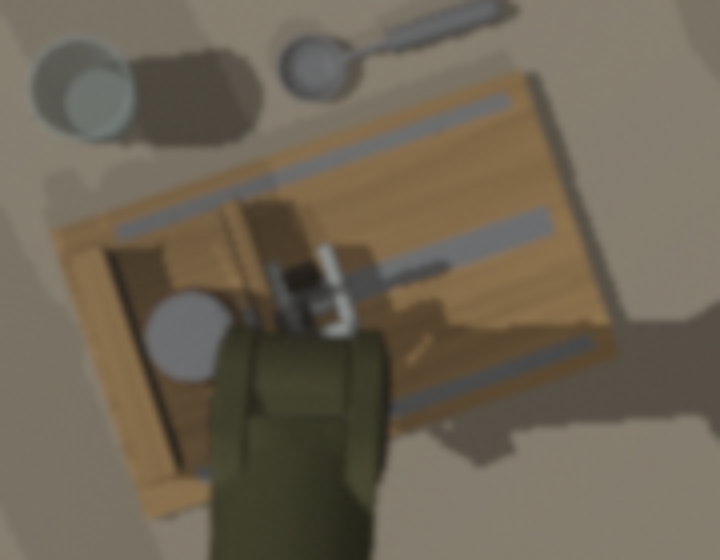

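The jaw has followed, with its top edge now at about (225,205) in the crop. The jar still stands at (190,337) by the fixed jaw, and a small gap remains. I'll continue gently.

Emit:
{"op": "drive_tool", "data": {
  "series": [
    [0, [0.4, 0, 0], 0],
    [0, [0.3, 0, 0], 0],
    [0, [0.2, 0, 0], 0],
    [0, [0.1, 0, 0], 0],
    [0, [0, 0, 0], 0]
  ]
}}

```text
clock: 6.1
eef_pos: [0.4912, 0.0151, 0.0341]
tool_rot: [-1.841, -2.545, 0.001]
wrist_force: [-0.7, -1.7, -1.4]
gripper_width: -0.003
finger_force: 0.5
```

Emit:
{"op": "drive_tool", "data": {
  "series": [
    [0, [0.1, 0, 0], 0],
    [0, [0.1, 0, 0], 0],
    [0, [0.1, 0, 0], 0]
  ]
}}

```text
clock: 6.35
eef_pos: [0.4907, 0.0171, 0.0342]
tool_rot: [1.842, 2.544, -0.001]
wrist_force: [-0.1, -4.5, -2.4]
gripper_width: 0.003
finger_force: 1.9
```

```bash
python3 -c "
from h import *
rep()"
```

```text
t 6.35 board xy [-0.066   0.0403] z 0.0342 yawerr 0.001 F [-0.1 -4.5 -2.4] w 0.0 q [-0.6   0.2   0.56  2.07 -0.13  0.91  0.35]
```

Emit:
{"op": "drive_tool", "data": {
  "series": [
    [0, [0.1, 0, 0], 0],
    [0, [0.1, 0, 0], 0],
    [0, [0.1, 0, 0], 0],
    [0, [0, 0, 0], 0]
  ]
}}

```text
clock: 6.68
eef_pos: [0.4895, 0.0207, 0.0342]
tool_rot: [-1.841, -2.545, 0.001]
wrist_force: [-0.7, -4.4, -1.9]
gripper_width: -0.002
finger_force: 1.9
```

Emit:
{"op": "drive_tool", "data": {
  "series": [
    [0, [0.1, 0, 0], 0],
    [0, [0.1, 0, 0], 0],
    [0, [0, 0, 0], 0]
  ]
}}

```text
clock: 6.93
eef_pos: [0.4895, 0.0207, 0.0342]
tool_rot: [1.841, 2.543, -0.002]
wrist_force: [1.7, -8.0, -4.2]
gripper_width: 0.001
finger_force: 4.0
```

```bash
python3 -c "
from h import *
rep()"
```

```text
t 6.93 board xy [-0.066  0.044] z 0.0342 yawerr 0.001 F [ 1.7 -8.  -4.2] w 0.0 q [-0.61  0.2   0.56  2.07 -0.13  0.91  0.33]
```

It stalled as predicted at y=0.044, so the jar is snug. I'll press slightly more, then back off and rise.

Emit:
{"op": "drive_tool", "data": {
  "series": [
    [0, [0.1, 0, 0], 0],
    [0, [0.1, 0, 0], 0],
    [0, [0, 0, 0], 0]
  ]
}}

```text
clock: 7.18
eef_pos: [0.4895, 0.0208, 0.0343]
tool_rot: [1.841, 2.54, -0.004]
wrist_force: [3.2, -12.7, -4.9]
gripper_width: -0.005
finger_force: 6.1
```

Emit:
{"op": "drive_tool", "data": {
  "series": [
    [0, [-1.5, 0, 0], 0],
    [0, [-1.5, 0, 0], 0],
    [0, [-1, -2, -3], 0],
    [0, [0, -1.5, -3.5], 0],
    [0, [0, 0, -4], 0],
    [0, [0, 0, -3], 0],
    [0, [0, 0, 0], 0]
  ]
}}

```text
clock: 7.77
eef_pos: [0.4723, -0.0228, 0.1764]
tool_rot: [1.837, 2.54, 0.018]
wrist_force: [2.3, 0.1, -0.4]
gripper_width: -0.006
finger_force: 0.0
```

```bash
python3 -c "
from h import *
rep();go(-.045,.024,.115)
for n in('top','side'):
  s=arm.snapshot(n)
  for l in('jar','lever','lever_tip','jaw'):
    o=arm.outline_of(n,l);print(n,l,[(round(q['p'],2),np.round(q['pixel']),tob(onz(s,q['pixel'],.1))) for q in o[:1]])
  if n=='top':cv2.imwrite('pics/t3.png',cv2.resize(s['img'][190:330,220:400,::-1],None,fx=4,fy=4))"
```

```text
t 7.77 board xy [-0.096   0.0081] z 0.1764 yawerr -0.001 F [ 2.3  0.1 -0.4] w -0.01 q [-0.61 -0.06  0.59  1.98  0.03  1.2   0.29]
tool shift cm [1.58 5.01 6.21]
top jar [(0.86, array([269., 276.]), array([-0.0053,  0.0975]))]
top lever []
top lever_tip [(0.53, array([290., 263.]), array([0.0081, 0.0323]))]
top jaw [(0.56, array([287., 266.]), array([0.0033, 0.0426]))]
side jar [(0.71, array([275., 215.]), array([-0.0155,  0.0716]))]
side lever [(0.7, array([292., 228.]), array([-0.0109,  0.002 ]))]
side lever_tip [(0.82, array([293., 222.]), array([0.0059, 0.0207]))]
side jaw [(0.64, array([288., 238.]), array([-0.0406, -0.0209]))]
```

View pics/t3.png

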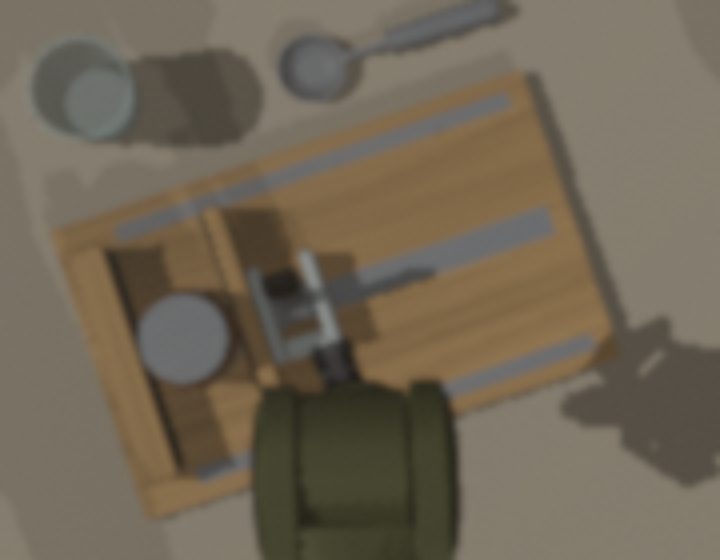

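Seen from above, the jar (183,338) is clasped between the jaws and the lever paddle (283,284) is still upright. Next I'll move to the -x side of the paddle.

Emit:
{"op": "drive_tool", "data": {
  "series": [
    [0, [1, 2.5, 0], 0],
    [0, [0.8, 2.5, 0], 0],
    [0, [0, 0, 3], 0],
    [0, [0, 0, 2.8], 0],
    [0, [0, 0, 0], 0]
  ]
}}

```text
clock: 8.68
eef_pos: [0.5058, 0.0082, 0.1062]
tool_rot: [-1.837, -2.541, 0.012]
wrist_force: [-1.2, 0.9, -0.6]
gripper_width: -0.001
finger_force: 0.0
```

```bash
python3 -c "
from h import *
rep();go(-.0125,.027,.118)"
```

```text
t 8.68 board xy [-0.0545  0.0271] z 0.1062 yawerr -0.001 F [-1.2  0.9 -0.6] w -0.0 q [-0.61  0.13  0.58  1.97 -0.08  1.08  0.32]
tool shift cm [-0.02  4.18 -1.23]
```

Emit:
{"op": "drive_tool", "data": {
  "series": [
    [0, [0, 2.0, -0.8], 0],
    [0, [0, 1.2, -0.4], 0],
    [0, [0, 1.0, 0], 0],
    [0, [0, 0.8, 0.1], 0],
    [0, [0, 0.8, 0.2], 0],
    [0, [0, 0.8, 0.2], 0],
    [0, [0, 0.8, 0.4], 0],
    [0, [0, 0.8, 0.5], 0],
    [0, [0, 0, 0], 0]
  ]
}}

```text
clock: 9.43
eef_pos: [0.5881, 0.0346, 0.1079]
tool_rot: [-1.84, -2.545, 0.002]
wrist_force: [0.1, 0.8, -0.7]
gripper_width: -0.002
finger_force: 0.0
```

```bash
python3 -c "
from h import *
rep();go(.0496,.027,.086)
s=arm.snapshot('side')
cv2.imwrite('pics/s4.png',cv2.resize(s['img'][150:330,200:420,::-1],None,fx=3,fy=3))"
```

```text
t 9.43 board xy [0.032  0.0264] z 0.1079 yawerr -0.001 F [ 0.1  0.8 -0.7] w -0.0 q [-0.58  0.31  0.57  1.77 -0.18  1.11  0.36]
tool shift cm [0.06 1.77 2.19]
```

View pics/s4.png

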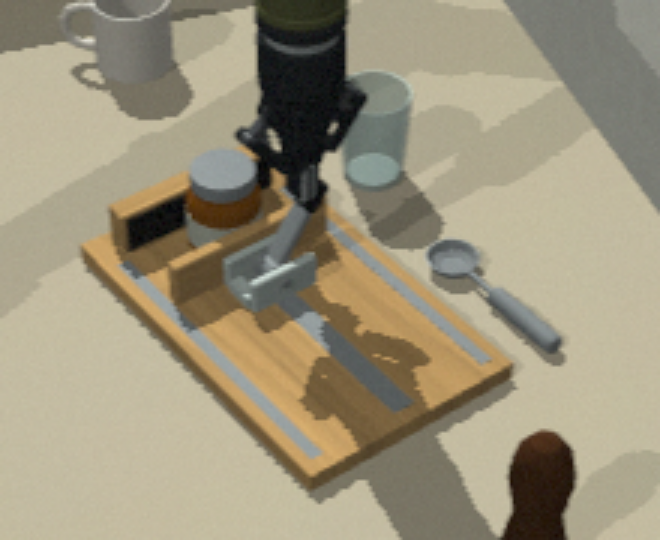

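The lever leans to about 0.7 rad, with the fingers on its paddle at (313,193) in the crop. The jar stands upright. I'll follow the arc down.

Emit:
{"op": "drive_tool", "data": {
  "series": [
    [0, [0, 0.6, 0.6], 0],
    [0, [0, 0.6, 0.7], 0],
    [0, [0, 0.6, 0.9], 0],
    [0, [0, 0.4, 0.7], 0],
    [0, [0, 0.4, 0.7], 0],
    [0, [0, 0.2, 0.6], 0],
    [0, [0, 0.2, 0.6], 0],
    [0, [0, 0, 0], 0]
  ]
}}

```text
clock: 10.15
eef_pos: [0.6161, 0.0437, 0.0603]
tool_rot: [-1.841, -2.545, 0.001]
wrist_force: [-0.0, -0.6, -0.0]
gripper_width: -0.001
finger_force: 0.0
```

```bash
python3 -c "
from h import *
rep();go(.068,.027,.05)"
```

```text
t 10.15 board xy [0.0614 0.0263] z 0.0603 yawerr -0.0 F [-0.  -0.6 -0. ] w -0.0 q [-0.55  0.43  0.54  1.74 -0.25  1.05  0.39]
tool shift cm [0.07 0.66 1.03]
```

Emit:
{"op": "drive_tool", "data": {
  "series": [
    [0, [0, 0.3, 0.3], 0],
    [0, [0, 0.3, 0.3], 0],
    [0, [0, 0, 0.3], 0],
    [0, [0, 0, 0.3], 0],
    [0, [0, 0, 0], 0]
  ]
}}

```text
clock: 10.57
eef_pos: [0.6227, 0.0456, 0.0503]
tool_rot: [1.841, 2.545, 0.003]
wrist_force: [-0.8, 1.3, 5.4]
gripper_width: -0.002
finger_force: 2.3
```

```bash
python3 -c "
from h import *
rep();
s=arm.snapshot('side')
cv2.imwrite('pics/s5.png',cv2.resize(s['img'][150:330,200:420,::-1],None,fx=3,fy=3))"
```

```text
t 10.57 board xy [0.0683 0.0261] z 0.0503 yawerr -0.0 F [-0.8  1.3  5.4] w -0.0 q [-0.54  0.45  0.53  1.73 -0.26  1.03  0.4 ]
```

View pics/s5.png

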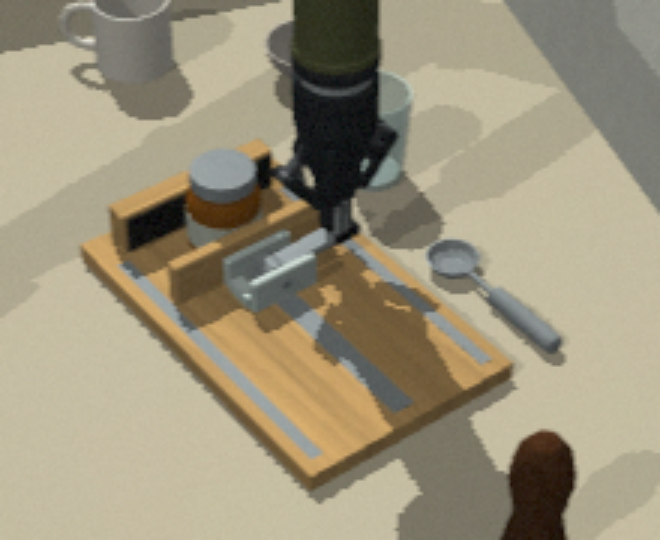

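The lever lies nearly flat under the fingertips at (340,235) in the crop. I'll press firmly to make sure it's at the stop.

Emit:
{"op": "drive_tool", "data": {
  "series": [
    [0, [0, 0, 0.3], 0],
    [0, [0, 0, 0.3], 0],
    [0, [0, 0, 0.3], 0],
    [0, [0, 0, 0], 0]
  ]
}}

```text
clock: 10.95
eef_pos: [0.6233, 0.0456, 0.0486]
tool_rot: [-1.841, -2.544, -0.008]
wrist_force: [-17.4, 0.9, 45.8]
gripper_width: -0.003
finger_force: 23.6
```

Emit:
{"op": "drive_tool", "data": {
  "series": [
    [0, [0, 0, 0.2], 0],
    [0, [0, 0, 0.2], 0],
    [0, [0, 0, 0], 0]
  ]
}}

```text
clock: 11.2
eef_pos: [0.6236, 0.0456, 0.048]
tool_rot: [-1.841, -2.543, -0.01]
wrist_force: [-25.9, 0.4, 66.3]
gripper_width: -0.002
finger_force: 33.5
```

At 66 N and no longer moving, the lever is at its stop. I'll rise clear and check.

Emit:
{"op": "drive_tool", "data": {
  "series": [
    [0, [0, 0, -1], 0],
    [0, [0, 0, -1.5], 0],
    [0, [0, 0, -3], 0],
    [0, [0, 0, -3.5], 0],
    [0, [0, 0, -3.5], 0],
    [0, [-2, 0, -3], 0],
    [0, [-3, -2, 0], 0],
    [0, [-3.5, -2, 0], 0],
    [0, [-3.5, -2, 0], 0],
    [0, [-3.5, -2, 0], 0],
    [0, [0, 0, 0], 0],
    [0, [0, 0, 0], 0]
  ]
}}

```text
clock: 12.2
eef_pos: [0.5929, -0.1312, 0.1913]
tool_rot: [1.851, 2.538, -0.001]
wrist_force: [0.7, 0.9, -0.4]
gripper_width: 0.002
finger_force: 0.0
```

```bash
python3 -c "
from h import *
rep();
a=arm.snapshot('side')
s=arm.snapshot('top')
for l in('jar','lever','lever_tip','jaw'):
    o=arm.outline_of('top',l);print(l,[(round(q['p'],2),tob(onz(s,q['pixel'],.1 if l=='jar' else .045))) for q in o[:1]])
cv2.imwrite('pics/f.png',np.hstack([cv2.resize(a['img'][170:310,220:350,::-1],None,fx=3,fy=3),cv2.resize(s['img'][190:330,230:360,::-1],None,fx=3,fy=3)]))"
```

```text
t 12.2 board xy [-0.0153 -0.1326] z 0.1913 yawerr 0.007 F [ 0.7  0.9 -0.4] w 0.0 q [-0.37  0.29  0.66  1.64 -0.18  1.28  0.63]
jar [(0.94, array([-0.0064,  0.0993]))]
lever [(0.65, array([0.0425, 0.0348]))]
lever_tip [(0.61, array([0.0397, 0.0354]))]
jaw [(0.87, array([0.0124, 0.049 ]))]
```

View pics/f.png

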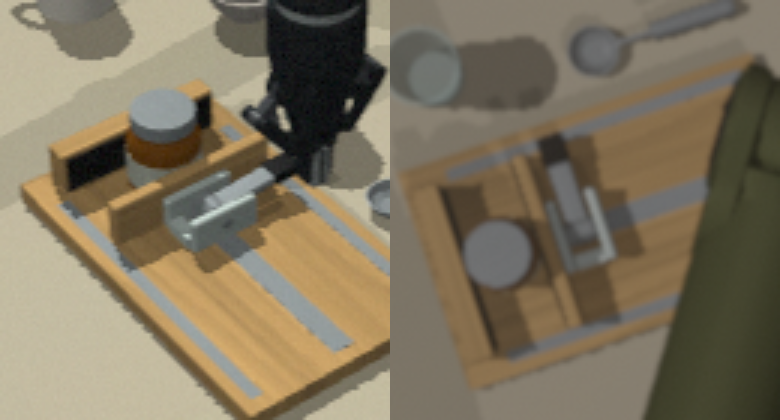

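The side view (left) shows the jar upright between the jaws and the lever flat. The top view (right) has the lever pointing to +x with its tip at (553,150). I'll do a last numeric check of the gap from the edges.

```bash
python3 - <<'E'
from h import *
s=arm.snapshot("top");g=cv2.cvtColor(s["img"],cv2.COLOR_RGB2GRAY).astype(np.float32)
# intensity profile along board y at z=.063, averaged over clear x ranges
ys=np.arange(.03,.175,.002)
for lo,hi in((-.08,-.05),(.05,.08)):
    p=[np.mean([cv2.getRectSubPix(g,(1,1),tuple(map(float,proj(s,[*tow(x,y),.063]))))[0,0] for x in np.linspace(lo,hi,8)]) for y in ys]
    print(lo,[(round(y*1000),round(v)) for y,v in zip(ys,p)])
E
```

```text
-0.08 [(30, 75), (32, 75), (34, 75), (36, 75), (38, 75), (40, 76), (42, 76), (44, 76), (46, 76), (48, 75), (50, 73), (52, 71), (54, 75), (56, 88), (58, 103), (60, 113), (62, 117), (64, 117), (66, 112), (68, 103), (70, 97), (72, 101), (74, 108), (76, 112), (78, 113), (80, 113), (82, 113), (84, 114), (86, 114), (88, 114), (90, 114), (92, 114), (94, 114), (96, 114), (98, 114), (100, 113), (102, 109), (104, 101), (106, 90), (108, 81), (110, 77), (112, 77), (114, 77), (116, 77), (118, 77), (120, 77), (122, 77), (124, 77), (126, 77), (128, 78), (130, 77), (132, 76), (134, 71), (136, 62), (138, 52), (140, 52), (142, 67), (144, 89), (146, 105), (148, 113), (150, 114), (152, 112), (154, 111), (156, 112), (158, 113), (160, 114), (162, 114), (164, 114), (166, 112), (168, 111), (170, 110), (172, 109), (174, 111)]
0.05 [(30, 75), (32, 76), (34, 75), (36, 74), (38, 72), (40, 70), (42, 71), (44, 73), (46, 75), (48, 74), (50, 71), (52, 69), (54, 73), (56, 85), (58, 98), (60, 107), (62, 112), (64, 114), (66, 110), (68, 102), (70, 94), (72, 94), (74, 100), (76, 103), (78, 103), (80, 102), (82, 101), (84, 100), (86, 99), (88, 99), (90, 99), (92, 99), (94, 99), (96, 99), (98, 99), (100, 97), (102, 94), (104, 88), (106, 82), (108, 78), (110, 77), (112, 76), (114, 75), (116, 75), (118, 74), (120, 73), (122, 73), (124, 72), (126, 71), (128, 71), (130, 70), (132, 68), (134, 64), (136, 58), (138, 52), (140, 55), (142, 70), (144, 90), (146, 106), (148, 114), (150, 115), (152, 114), (154, 114), (156, 115), (158, 116), (160, 116), (162, 116), (164, 115), (166, 112), (168, 109), (170, 109), (172, 111), (174, 115)]
```

```bash
python3 -c "
from plant import arm
print(arm.hand_in())"
```

```text
the job is handed in; nothing more can be done
None
```

The job is handed in, with no verdict returned: the last pictures show the jar upright and snug between the jaws (face-to-face gap measured at about 70 mm), the cam lever flat at its stop, the arm clear, and the tumbler and spoon where they were.

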